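# Find the full solder tin by its weight

### The job

Of the two identical closed metal tins on the bench, one is full of solder and the other is empty: lift to feel which is the heavy one. Stand the full tin upright in the shallow plywood tray, setting it down gently rather than dropping it, and leave the empty tin standing upright on the bench about where it was.

Things in the scene. Friction and masses are not known exactly. Their poses are not given: they have to be found in the camera images.
- tin_a_center (a point): closed cylindrical metal tin with a flat lid, standing upright: 54 mm across the body, 56 mm across the lid (its top 14 mm), 64 mm tall. This point is its centre, 32 mm above its underside; z is its upright axis. The two tins look exactly alike. One, which one is not told, is full of solder and has a mass of about 400 to 625 g; the other is empty, about 90 to 140 g. Nothing inside moves.
- tin_b_center (a point): closed cylindrical metal tin with a flat lid, standing upright: 54 mm across the body, 56 mm across the lid (its top 14 mm), 64 mm tall. This point is its centre, 32 mm above its underside; z is its upright axis. The two tins look exactly alike. One, which one is not told, is full of solder and has a mass of about 400 to 625 g; the other is empty, about 90 to 140 g. Nothing inside moves.
- tray: shallow square open-topped plywood tray, fixed to the bench: 130 x 130 mm outside, 118 x 118 mm inside, walls 6 mm thick and 18 mm high above the bench. Its origin is the centre of its underside at bench height; its inner floor lies 6 mm above the bench. x and y run along its sides, z up.
There are look-alikes about, which are no part of the job. What is shaped like the part that bears tin_b_center but green is not meant. What is shaped like the part that bears tin_a_center but yellow is not meant.

How it is judged (in metres and radians):
On the way:
1. a tin is lifted clear of the bench (its underside 30 mm up or more) (height (world z) of any of tin_b_center, tin_a_center above 0.062 m), for 0.2 s.
At the end, for the whole second after the job is handed in: The full tin (weighing over 2.5 N on the tray) stands on the tray's floor within 10 degrees of upright, within 45 mm of its centre, its own centre at most 48 mm up; the empty one stands on the bench within 10 degrees of upright and 60 mm of its start; both released and at rest (((contact force between tin_b and tray above 2.5 N and horizontal distance between tin_b_center and tray below 0.045 m and z of tin_b_center in the frame of tray below 0.048 m and angle between each of tin_b_center, tin_a_center's own z axis and vertical below 0.17 rad and distance of tin_a_center from where it was at the start of the episode below 0.06 m and height (world z) of tin_a_center below 0.042 m and linear speed of each of tin_b, tin_a below 0.02 m/s) or (contact force between tin_a and tray above 2.5 N and horizontal distance between tin_a_center and tray below 0.045 m and z of tin_a_center in the frame of tray below 0.048 m and angle between each of tin_a_center, tin_b_center's own z axis and vertical below 0.17 rad and distance of tin_b_center from where it was at the start of the episode below 0.06 m and height (world z) of tin_b_center below 0.042 m and linear speed of each of tin_a, tin_b below 0.02 m/s))); the robot touches nothing.
It fails at once if a tin is dropped over the tray (let go more than 18 mm above the tray's floor) ((horizontal distance between tin_a_center and tray below 0.08 m and z of tin_a_center in the frame of tray above 0.056 m and contact force between tin_a and anything else below 0.05 N) or (horizontal distance between tin_b_center and tray below 0.08 m and z of tin_b_center in the frame of tray above 0.056 m and contact force between tin_b and anything else below 0.05 N)).
It also fails if it takes over 51 s, if anything falls off the work surface, if the arm or the gripper's body presses on something with over 40 N, if the wrist force passes 120 N, or if a joint passes its speed limit or range.

### The arm

A 6-joint arm with a two-finger parallel gripper is mounted at the origin on the work surface. World frame = base frame: x ahead of the robot, y to its left, z up, the work surface at z = 0. Lengths are in m, angles in degrees, forces in N, time in s.
With the tool pointing down it reaches from about 0.4 to 0.825 m from the base axis. Payload 7 kg.
Tool frame: the origin (TCP) lies midway between the tips of the shut fingers; the grasp point (between the pads) lies ctrl.tcp_to_grasp behind it (ctrl.tcp_to_grasp is the distance from the TCP to the grasp point, in m); y points along the fingers, z is the direction in which the jaws open and shut, and the axes are right-handed (so a half turn about y gives the same grasp; the last joint's range is limited). The gripper opens to 88 mm and grips with 3 to 60 N. Pads are 19 mm wide; open, the fingers measure 130 mm over their backs; the gripper's body (78 mm by 193 mm) begins 47 mm behind the grasp point.
Start: joints at [-59.754, 20.546, 0.682, 0, -70.136, -16.507], TCP at [0.16, -0.656, 0.227] pointing down, gripper open.
Joint ranges: [-176.03, 176.03], [-82.01, 121.73], [-58.28, 71.71], [-173.87, 95.51], [-174.79, -0.11], [-173.66, 173.66]. Speed limits (degrees/s): [136.94, 136.94, 172.46, 180, 180, 180].

### API

Orientations are given as [roll, pitch, yaw] about the fixed x, y, z axes, in that order (R = Rz(yaw) Ry(pitch) Rx(roll)).
In Python, from plant import ctrl, snapshot, silhouettes gives the robot as it stands.
- The arm moves only by the shell command python3 -m pendant 'ROWS'. ROWS is JSON, a list that holds one entry, the list of rows, each a list of 7 numbers: the shift along the tool's x, y, z in cm, then the turn, a rotation vector about the tool's x, y, z in degrees, then the opening, from 0 (shut) to 1 (fully open). In form: [[[x, y, z, rx, ry, rz, hand], ...]]. A call has 1 to 12 rows; each row shifts and turns the commanded pose from where the row before left it, along the tool's axes as they then stand; what a row does not reach is not made up. A row lasts 1/12 s, in which the tool goes at most 41.7 mm and 7.16 degrees, less where a joint would pass 70% of its speed; a pose out of reach is approached as far as the arm can. A call with a gripper value outside its range is refused whole. The fingers move at their own pace and stop on an object; the grip force is fixed at half the most. Time passes only in rows, so rows that do not move let the fingers close. It gives the time, the measured TCP pose, the force and the opening at its end, in the units of the state.
- ctrl.get_obs(): the state, without advancing time (a new reading comes with each control period).
- snapshot(name): name is "scene" or "top"; returns a dict with "image" (400x640x3 uint8, red, green, blue), "camera_matrix" (3x3 intrinsics, pixels), "eye" and "orientation" of the camera in the world. Camera axes: x right, y down, z forward; pixel columns grow to the right and rows downward; lengths in m; the calibration is good to about 2 mm. A picture is of the moment at which its call begins. There is no depth.
- ctrl.close_job(): hands the job in, once; it reports no verdict.
Trained networks look in a picture, given as the dict that the camera call returned (one of the last four; its "shot" number tells which), for a name from the list of things; names that differ only in an ending like _2 or _b are one class to them, and where a whole thing is asked for, a point or a joint stands for the part that bears it (a point fixed in the world has none). Each returns a list of dicts, best first, with "confidence" (0 to 1); they miss things now and then, are a little off and sometimes report something else, mostly with a low value. They report only what shows in the picture. A call takes as long as a camera call. They do not tell look-alikes from the thing itself.
- silhouettes(picture, thing): "mask" (400x640 bool, what is visible of it) and "bbox" ([left, top, width, height] in pixels, round what is visible of it).
The state is a dict: "clock": time; "joint_pos": joint angles; "qvel": joint speeds; "tau": joint torques, N m; "tool_pos": TCP position; "orientation": TCP orientation; "force": force on the tool from outside, world axes, zero at the start; "moment": the same for the moment, N m; "opening": finger opening in m.
Only numpy, scipy, OpenCV 4.12 (cv2) and the standard library are available. Lean on these libraries where they do the work, as an engineer would, in place of code of your own. Each camera call takes 0.05 s, during which the arm holds its last target.

## Working session

There is one attempt and no reset: what is moved stays moved. The work goes in short steps, Python scripts to look and compute and a shell command to move; the robot and the scene stay as the last step left them, time stands still between calls to the robot, and variables do not carry over. Pictures are saved under pics/ and viewed, and the job is handed in when it is done.

```bash
mkdir -p pics; ls
python3 - <<'E'
from plant import ctrl, snapshot, silhouettes
import cv2, numpy as np
o=ctrl.get_obs(); print(o, ctrl.tcp_to_grasp)
for n in ("scene","top"):
    s=snapshot(n); print(n,s["camera_matrix"],s["eye"],s["orientation"],s["shot"])
    cv2.imwrite(f"pics/{n}0.png",s["image"][:,:,::-1])
    for t in ("tin_a_center","tray"):
        for d in silhouettes(s,t): print(t,d["confidence"],d["bbox"],s["image"][d["mask"]].mean(0))
E
```

```text
pics
{'clock': 0.0, 'joint_pos': array([-5.97544426e+01,  2.05904248e+01,  6.30710243e-01, -1.98432975e-02,
       -7.01353277e+01, -1.65066245e+01]), 'qvel': array([ 0.06723095, -0.03861812, -0.05353723, -0.0384184 ,  0.04202876,
        0.0960874 ]), 'tau': array([ 7.42756620e-04, -5.82722390e+01,  2.93063951e+01,  6.99760839e+00,
        6.91613270e-03, -1.00749439e-04]), 'tool_pos': array([ 0.16015094, -0.65519673,  0.22561169]), 'orientation': array([-8.99035744e+01,  9.12159770e-03,  1.37321824e+01]), 'force': array([ 0.36394809, -0.13135386,  0.36529053]), 'moment': array([ 0.03059078, -0.03454561, -0.00587805]), 'opening': 0.08769426967154252} 0.0188
scene [[364.32084922   0.         318.24897316]
 [  0.         364.32084922 200.3339774 ]
 [  0.           0.           1.        ]] [ 1.10385209 -0.01696604  0.79137263] [-142.32522264   -0.60506371   90.97068857] 1
tin_a_center 0.86 [404.6, 205.0, 29.2, 28.1] [122.70300158 122.38388626 123.38388626]
tin_a_center 0.8 [436.5, 234.1, 33.4, 33.1] [169.41184388 145.18304172   7.0807537 ]
tray 0.81 [287.3, 197.5, 53.3, 46.7] [150.4881993  126.56162587  81.60445804]
top [[496.45867294   0.         318.72863438]
 [  0.         496.45867294 205.81817379]
 [  0.           0.           1.        ]] [ 0.40189289 -0.00410057  1.27392067] [-174.16990635   -0.95030561  -88.57043992] 2
tin_a_center 0.68 [207.7, 173.3, 22.3, 25.3] [129.492569   131.62632696 133.93418259]
tin_a_center 0.57 [178.2, 134.4, 24.9, 27.3] [156.87159533 151.83463035   6.72957198]
tray 0.59 [402.2, 226.4, 27.3, 24.7] [122.23651452 124.26970954 126.58506224]
tray 0.56 [297.4, 166.2, 52.4, 55.4] [145.73565417 127.34850803  87.2310635 ]
```

View pics/scene0.png

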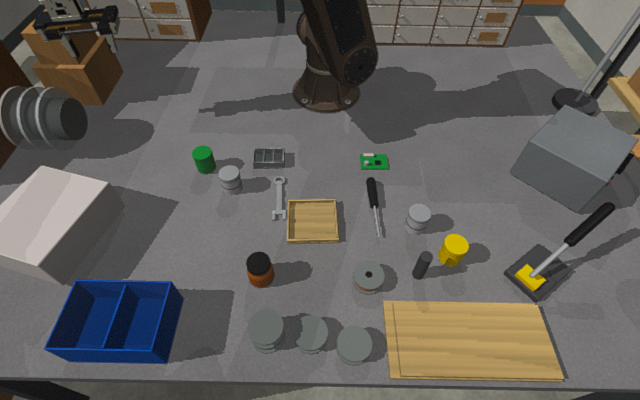

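View pics/top0.png

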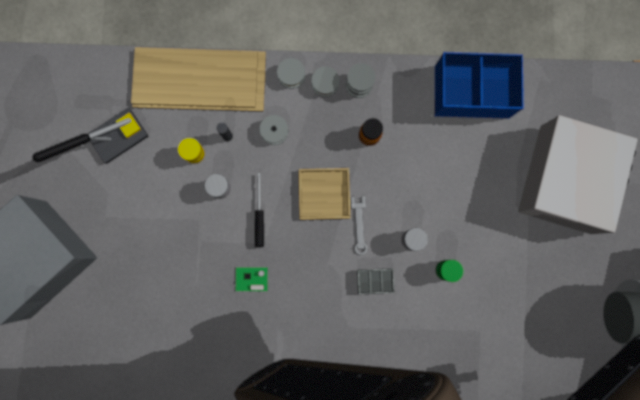

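The two grey tins are at top (216,186) and (415,239), or scene (419,217) and (230,179). The yellow tin is at top (190,150) and the green one at (450,270). The tray is at top (324,194).

```bash
cat > h.py <<'E'
import numpy as np, cv2
from scipy.spatial.transform import Rotation as R
from scipy.optimize import least_squares
from plant import ctrl, snapshot, silhouettes
def proj(s,P):
    Rw=R.from_euler('xyz',s["orientation"],degrees=True).as_matrix()
    p=(np.asarray(P)-s["eye"])@Rw
    q=p@np.asarray(s["camera_matrix"]).T
    return q[:,:2]/q[:,2:]
def ray(s,uv,z):
    Rw=R.from_euler('xyz',s["orientation"],degrees=True).as_matrix()
    d=Rw@np.linalg.inv(s["camera_matrix"])@[uv[0],uv[1],1]
    return s["eye"]+d*(z-s["eye"][2])/d[2]
a=np.linspace(0,2*np.pi,60)
def tin(x,y,z0=0):
    c=lambda r,z:np.c_[x+r*np.cos(a),y+r*np.sin(a),0*a+z+z0]
    return np.r_[c(.027,0),c(.027,.05),c(.028,.05),c(.028,.064)]
def fit(obs,model,x0,z0=0):
    def f(p):
        r=[]
        for s,b in obs:
            q=proj(s,model(p)); lo=q.min(0);hi=q.max(0)
            r+=[lo[0]-b[0],lo[1]-b[1],hi[0]-b[0]-b[2],hi[1]-b[1]-b[3]]
        return r
    o=least_squares(f,x0,loss='soft_l1'); return o.x,o.fun
E
python3 - <<'E'
from h import *
S={n:snapshot(n) for n in("scene","top")}
D={}
for n,s in S.items():
    for t in("tin_a_center","tin_b_center","tray"):
        for d in silhouettes(s,t):
            b=d["bbox"]; m=d["mask"].astype(np.uint8)
            print(n,t,d["confidence"],b,ray(s,(b[0]+b[2]/2,b[1]+b[3]/2),.032).round(3),cv2.boundingRect(m),s["image"][d["mask"]].mean(0).round())
# edges of tray
im=S["top"]["image"]
big=cv2.resize(im[120:300,170:490],None,fx=2.5,fy=2.5,interpolation=cv2.INTER_CUBIC)
cv2.imwrite("pics/topc.png",big[:,:,::-1])
for n,uv in(("top",(216,186)),("top",(415,239)),("scene",(419,211)),("scene",(230,173))):print(n,ray(S[n],uv,.064).round(4))
print("tray",[ray(S["top"],u,.018).round(4) for u in((299,170),(348.5,169),(350,218),(299,219.5))])
for n,x in(("L",(216,186)),):pass
E
```

```text
scene tin_a_center 0.84 [405.8, 205.6, 28.6, 28.1] [0.573 0.241 0.032] (405, 204, 27, 31) [123. 123. 124.]
scene tin_a_center 0.77 [438.5, 235.8, 32.4, 29.1] [0.66  0.31  0.032] (439, 234, 30, 33) [173. 148.   2.]
scene tin_b_center 0.68 [221.0, 163.1, 21.8, 30.6] [ 0.447 -0.258  0.032] (219, 164, 24, 31) [110. 110. 111.]
scene tin_b_center 0.57 [192.5, 147.9, 24.3, 24.2] [ 0.379 -0.347  0.032] (193, 146, 23, 27) [28. 93. 42.]
scene tray 0.65 [290.2, 199.6, 49.9, 46.7] [ 0.589 -0.025  0.032] (287, 199, 52, 45) [152. 127.  82.]
top tin_a_center 0.9 [205.9, 173.4, 25.6, 25.4] [0.572 0.231 0.032] (205, 174, 26, 24) [130. 133. 135.]
top tin_a_center 0.78 [179.7, 133.4, 23.6, 28.7] [0.668 0.305 0.032] (178, 138, 27, 26) [157. 152.   6.]
top tin_a_center 0.24 [298.9, 166.2, 51.6, 53.6] [ 0.562 -0.036  0.032] (299, 168, 51, 52) [146. 128.  87.]
top tin_b_center 0.91 [435.3, 259.4, 28.7, 22.3] [ 0.376 -0.352  0.032] (434, 259, 29, 23) [ 31. 109.  53.]
top tin_b_center 0.76 [403.4, 229.2, 25.1, 22.9] [ 0.448 -0.267  0.032] (401, 228, 26, 22) [125. 127. 129.]
top tray 0.7 [299.1, 166.6, 52.4, 55.9] [ 0.558 -0.037  0.032] (299, 168, 51, 51) [147. 128.  87.]
top [0.568  0.2319 0.064 ]
top [ 0.4508 -0.2581  0.064 ]
scene [0.5692 0.2311 0.064 ]
scene [ 0.4559 -0.2558  0.064 ]
tray [array([0.6214, 0.0311, 0.018 ]), array([ 0.6276, -0.0957,  0.018 ]), array([ 0.5017, -0.1019,  0.018 ]), array([0.4945, 0.0274, 0.018 ])]
```

View pics/topc.png

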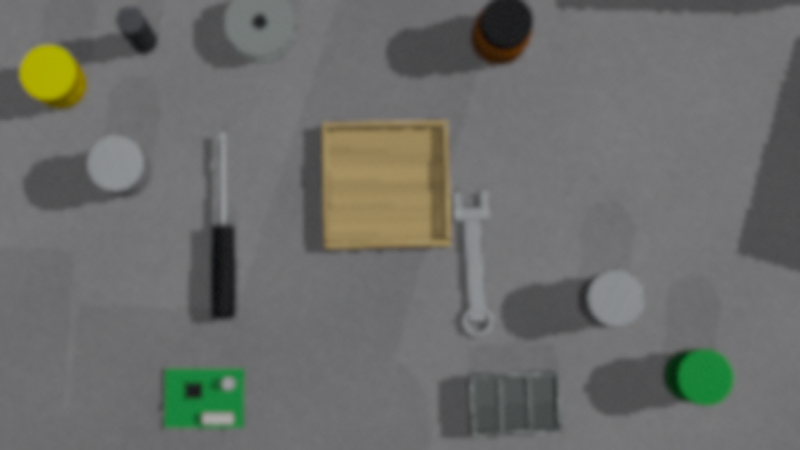

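Measured positions: tin A about (0.570, 0.231), tin B about (0.453, -0.256), and tray about (0.561, -0.035) with yaw about 3°. I'll turn the tool to yaw 3° and move above tin B.

```bash
python3 -m pendant '[[[0,0,0,0,5.35,0,1],[0,0,0,0,5.35,0,1],[2.24,0,2.74,0,0,0,1],[2.24,0,2.74,0,0,0,1],[2.24,0,2.74,0,0,0,1],[2.24,0,2.74,0,0,0,1],[2.24,0,2.74,0,0,0,1],[2.24,0,2.74,0,0,0,1],[2.24,0,2.74,0,0,0,1],[2.24,0,2.74,0,0,0,1],[2.24,0,2.74,0,0,0,1],[2.24,0,2.74,0,0,0,1]]]'
python3 -m pendant '[[[2.24,0,2.74,0,0,0,1],[2.24,0,2.74,0,0,0,1],[2.24,0,2.74,0,0,0,1],[2.24,0,2.74,0,0,0,1],[0,1,0,0,0,0,1],[0,1,0,0,0,0,1],[0,0,0,0,0,0,1],[0,0,0,0,0,0,1]]]'
python3 - <<'E'
from h import *
S={n:snapshot(n) for n in("scene","top")}
M={"A":[(S["scene"],(405,204,28,31)),(S["top"],(205,173.5,25,24.5))],"B":[(S["scene"],(219,164,24,31)),(S["top"],(402,228,26,22.5))]}
for k,v in M.items(): print(k,fit(v,lambda p:tin(*p),[.5,0]))
t=lambda p:np.array([[p[0]+dx*np.cos(p[2])-dy*np.sin(p[2]),p[1]+dx*np.sin(p[2])+dy*np.cos(p[2]),z] for dx in(-.065,.065) for dy in(-.065,.065) for z in(0,.018)])
print(fit([(S["scene"],(287,199,52,45)),(S["top"],(298,168,52,52))],t,[.56,-.03,.05]))
for n,s in S.items(): cv2.imwrite(f"pics/{n}1.png",s["image"][:,:,::-1])
E
```

```text
clock: 1.7
tool_pos: [0.3702, -0.3687, 0.2269]
orientation: [-90.0, -0.0, 3.0]
force: [0.3, 0.1, -0.2]
opening: 0.0879
clock: 2.37
tool_pos: [0.4522, -0.2564, 0.2059]
orientation: [-90.0, 0.1, 3.0]
force: [0.2, -0.2, -0.6]
opening: 0.0877
A (array([0.57260729, 0.2351345 ]), array([-0.33534513, -0.87482325, -0.66383806,  0.30447673, -1.68061475,
       -0.66131859,  0.0188211 ,  0.10026715]))
B (array([ 0.45072985, -0.2608819 ]), array([-1.20570281, -0.10456343, -0.70188125, -0.66863344, -1.61257298,
       -0.41033194, -0.43790811,  0.12402419]))
(array([ 0.56376259, -0.03344497,  0.04751274]), array([-0.48906726, -1.4920028 , -0.01942803, -0.44754096, -0.31688355,
       -0.62125599, -0.17207003, -0.49442266]))
```

View pics/scene1.png

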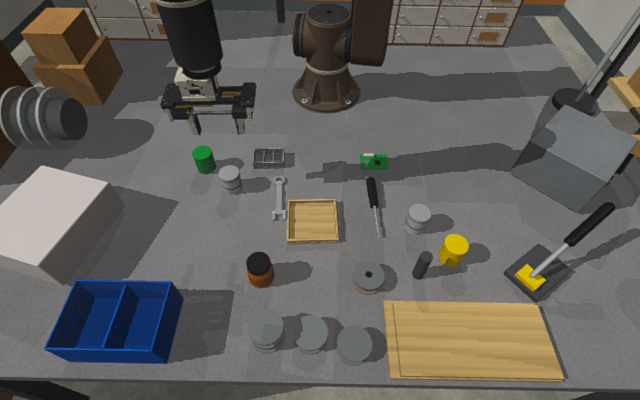

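Scene picture: the gripper is above tin B, with fingertips around (215,130). I'll check that against the projection and then descend.

```bash
python3 - <<'E'
from h import *
s=snapshot("scene");print(proj(s,[ctrl.get_obs()["tool_pos"],[.452,-.258,.064]]))
E
python3 -m pendant '[[[0,2.5,0,0,0,0,1],[0,2.5,0,0,0,0,1],[0,2.5,0,0,0,0,1],[0,2.5,0,0,0,0,1],[0,2,0,0,0,0,1],[0,0,0,0,0,0,1]]]'
python3 - <<'E'
from h import *
for n in("scene","top"):
    s=snapshot(n);c=s["image"][100:260,140:400] if n=="scene" else s["image"][180:320,330:530]
    cv2.imwrite(f"pics/{n}2.png",cv2.resize(c,None,fx=3,fy=3)[:,:,::-1])
E
```

```text
[[218.80649994 131.46039811]
 [229.42040923 171.90568488]]
clock: 3.02
tool_pos: [0.4504, -0.256, 0.0832]
orientation: [-89.9, 0.3, 2.9]
force: [-1.5, -0.5, 0.5]
opening: 0.0876
```

View pics/scene2.png

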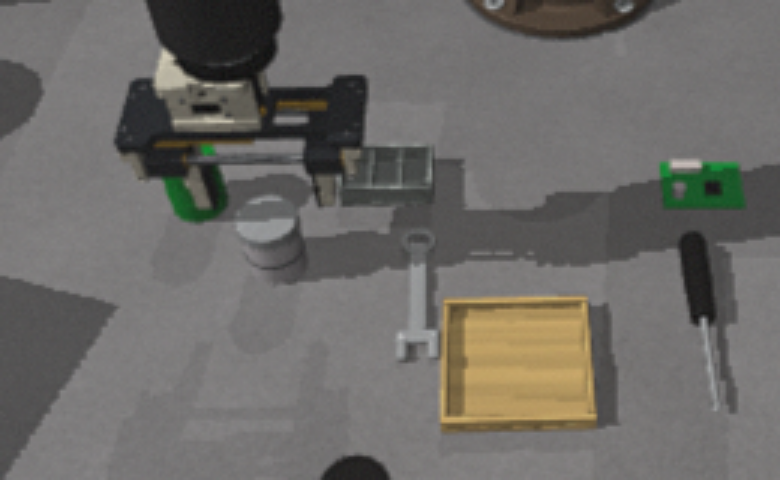

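The tips at crop (205,205) and (325,200) straddle the lid at (268,215), so the gripper is centred. Continuing down and closing.

```bash
python3 -m pendant '[[[0.1,1.8,-0.1,0,0,0,1],[0,1.8,0,0,0,0,1],[0,1.8,0,0,0,0,1],[0,1.5,0,0,0,0,1],[0,0,0,0,0,0,1],[0,0,0,0,0,0,0.3],[0,0,0,0,0,0,0.3],[0,0,0,0,0,0,0.3],[0,0,0,0,0,0,0.3],[0,0,0,0,0,0,0.3],[0,0,0,0,0,0,0.3],[0,0,0,0,0,0,0.3]]]'
```

```text
clock: 4.12
tool_pos: [0.4553, -0.2575, 0.0187]
orientation: [-90.1, -0.1, 3.1]
force: [-0.4, -3.5, 6.9]
opening: 0.0546
```

```bash
python3 - <<'E'
from h import *
for i in range(3):
    s=snapshot("scene"); o=ctrl.get_obs(); print(o["tool_pos"].round(4),o["force"].round(2),o["opening"],o["joint_pos"].round(2))
E
python3 -m pendant '[[[0,-0.5,0,0,0,0,0.3],[0,-1,0,0,0,0,0.3],[0,-1,0,0,0,0,0.3],[0,-1,0,0,0,0,0.3],[0,-1,0,0,0,0,0.3],[0,-0.5,0,0,0,0,0.3],[0,0,0,0,0,0,0.3],[0,0,0,0,0,0,0.3],[0,0,0,0,0,0,0.3]]]'
python3 - <<'E'
from h import *
for i in range(3):
    s=snapshot("scene"); o=ctrl.get_obs(); print(o["tool_pos"].round(4),o["force"].round(2),o["opening"])
c=s["image"][100:260,140:400];cv2.imwrite(f"pics/scene3.png",cv2.resize(c,None,fx=3,fy=3)[:,:,::-1])
E
```

```text
[ 0.4553 -0.2575  0.0187] [-1.06 -2.84  7.42] 0.0553072713806029 [-7.950e+00  1.980e+01 -3.278e+01  7.000e-02 -3.728e+01 -7.903e+01]
[ 0.4553 -0.2575  0.0187] [-0.78 -3.85  7.73] 0.05512487976856166 [-7.950e+00  1.980e+01 -3.278e+01  7.000e-02 -3.728e+01 -7.903e+01]
[ 0.4553 -0.2575  0.0187] [-0.65 -3.11  7.85] 0.055006951785112106 [-7.950e+00  1.981e+01 -3.278e+01  7.000e-02 -3.728e+01 -7.903e+01]
clock: 5.02
tool_pos: [0.4538, -0.2568, 0.0673]
orientation: [-90.0, 0.0, 3.0]
force: [-0.1, 0.7, -4.7]
opening: 0.055
[ 0.4537 -0.2568  0.0671] [-0.18  1.44 -4.32] 0.0550457426062637
[ 0.4537 -0.2568  0.067 ] [ 0.18  0.55 -5.06] 0.05534026550833792
[ 0.4538 -0.2568  0.067 ] [-0.41  0.21 -4.18] 0.055274269930621206
```

View pics/scene3.png

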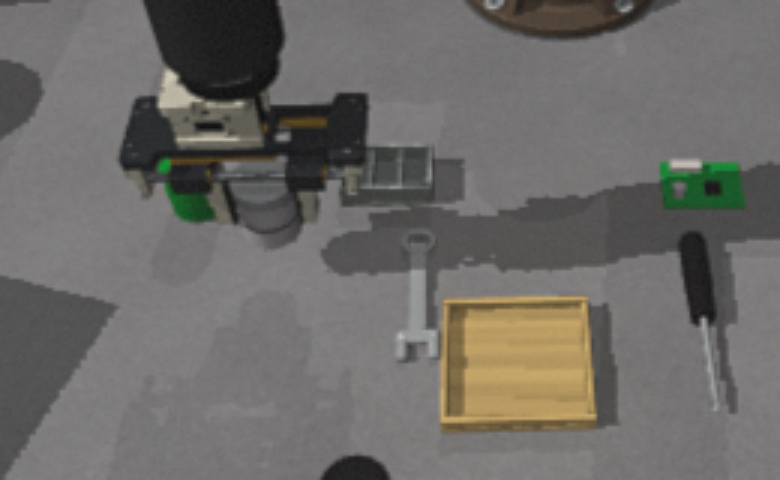

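The force is about -4.5 N, or roughly 0.45 kg, and the picture shows the tin hanging upright in the jaws (crop (268,215)). This is the full tin; an empty one would read at most 1.4 N. Carrying it to the tray.

```bash
python3 -m pendant '[[[0.6,-0.5,1.1,0,0,0,0.3],[1.2,-0.5,2.17,0,0,0,0.3],[1.2,0,2.17,0,0,0,0.3],[1.2,0,2.17,0,0,0,0.3],[1.2,0,2.17,0,0,0,0.3],[1.2,0,2.17,0,0,0,0.3],[1.2,0,2.17,0,0,0,0.3],[1.2,0,2.17,0,0,0,0.3],[1.2,0,2.17,0,0,0,0.3],[1.2,0,2.17,0,0,0,0.3],[0.6,0,1.1,0,0,0,0.3],[0,0,0,0,0,0,0.3]]]'
python3 -m pendant '[[[0,0,0,0,0,0,0.3],[0,0,0,0,0,0,0.3]]]'
python3 - <<'E'
from h import *
s=snapshot("scene"); print(proj(s,[[.563,-.034,.006]]))
c=s["image"][100:260,200:460];cv2.imwrite(f"pics/scene4.png",cv2.resize(c,None,fx=3,fy=3)[:,:,::-1])
E
```

```text
clock: 6.17
tool_pos: [0.564, -0.0309, 0.0775]
orientation: [-90.0, -0.0, 3.2]
force: [0.7, 0.2, -3.5]
opening: 0.0549
clock: 6.33
tool_pos: [0.5618, -0.0338, 0.0773]
orientation: [-90.0, 0.1, 3.0]
force: [0.2, -0.7, -4.8]
opening: 0.055
[[312.06516981 220.10643255]]
```

View pics/scene4.png

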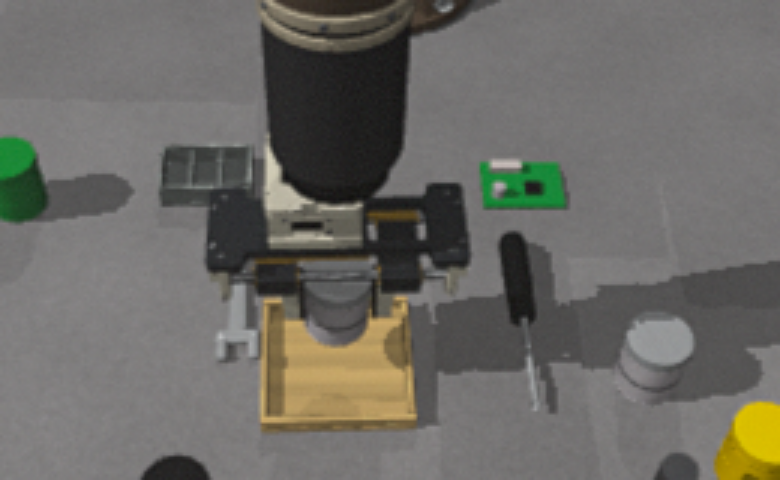

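The tin hangs over the tray. Lowering it 4.5 cm, then slowly.

```bash
python3 -m pendant '[[[0,0.5,0,0,0,0,0.3],[0,1,0,0,0,0,0.3],[0,1,0,0,0,0,0.3],[0,1,0,0,0,0,0.3],[0,0.6,0,0,0,0,0.3],[0,0.4,0,0,0,0,0.3],[0,0,0,0,0,0,0.3],[0,0,0,0,0,0,0.3],[0,0,0,0,0,0,0.3]]]'
python3 -m pendant '[[[0,0.15,0,0,0,0,0.3],[0,0.15,0,0,0,0,0.3],[0,0.15,0,0,0,0,0.3],[0,0.15,0,0,0,0,0.3],[0,0,0,0,0,0,0.3],[0,0,0,0,0,0,0.3]]]'
```

```text
clock: 7.13
tool_pos: [0.5629, -0.0335, 0.0328]
orientation: [-90.0, -0.0, 3.1]
force: [0.2, 0.1, -3.1]
opening: 0.0551
clock: 7.63
tool_pos: [0.5624, -0.0336, 0.0265]
orientation: [-90.0, 0.0, 3.0]
force: [-0.3, -0.0, -3.9]
opening: 0.0549
```

```bash
python3 -m pendant '[[[0,0.1,0,0,0,0,0.3],[0,0.1,0,0,0,0,0.3],[0,0.1,0,0,0,0,0.3],[0,0,0,0,0,0,0.3],[0,0,0,0,0,0,0.3]]]'
python3 -m pendant '[[[0,0.1,0,0,0,0,0.3],[0,0,0,0,0,0,0.3],[0,0,0,0,0,0,0.3]]]'
python3 - <<'E'
from h import *
s=snapshot("scene")
c=s["image"][100:260,200:460];cv2.imwrite(f"pics/scene5.png",cv2.resize(c,None,fx=3,fy=3)[:,:,::-1])
E
```

```text
clock: 8.05
tool_pos: [0.5631, -0.0336, 0.0247]
orientation: [-90.0, -0.1, 3.1]
force: [-2.0, 0.1, 6.9]
opening: 0.055
clock: 8.3
tool_pos: [0.5634, -0.0336, 0.0247]
orientation: [-90.0, -0.1, 3.1]
force: [-5.4, -0.3, 14.4]
opening: 0.0551
```

View pics/scene5.png

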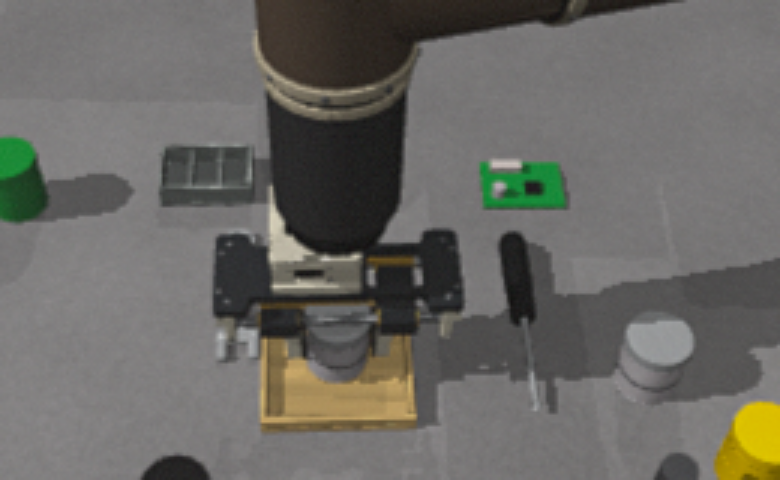

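The tin touched down at exactly the predicted height (0.0247), and the force turned upward. I'll ease off, open and retreat.

```bash
python3 -m pendant '[[[0,-0.2,0,0,0,0,0.3],[0,0,0,0,0,0,0.3],[0,0,0,0,0,0,0.8],[0,0,0,0,0,0,0.8],[0,0,0,0,0,0,0.8],[0,0,0,0,0,0,0.8],[0,0,0,0,0,0,0.8]]]'
python3 -m pendant '[[[0,-1,0,0,0,0,0.8],[0,-2,0,0,0,0,0.8],[0,-2.5,0,0,0,0,0.8],[0,-2.5,0,0,0,0,0.8],[0,-2.5,0,0,0,0,0.8],[-1,-2.5,-1,0,0,0,0.8],[-3,-1,-1,0,0,0,0.8],[-3,-1,-1,0,0,0,0.8],[-3,0,-1,0,0,0,0.8],[-3,0,-1,0,0,0,0.8],[0,0,0,0,0,0,0.8],[0,0,0,0,0,0,0.8]]]'
python3 - <<'E'
from h import *
for n in("scene","top"):
    s=snapshot(n)
    c=s["image"][100:260,200:460] if n=="scene" else s["image"][120:300,170:490]
    cv2.imwrite(f"pics/{n}6.png",cv2.resize(c,None,fx=2.5,fy=2.5)[:,:,::-1])
    for d in silhouettes(s,"tin_a_center"):
        b=d["bbox"];r=cv2.boundingRect(d["mask"].astype(np.uint8));print(n,d["confidence"],b,r,ray(s,(r[0]+r[2]/2,r[1]+r[3]/2),.038).round(3),s["image"][d["mask"]].mean(0).round())
E
```

```text
clock: 8.93
tool_pos: [0.5627, -0.0335, 0.0246]
orientation: [-90.0, -0.0, 3.0]
force: [-1.2, -0.5, -0.1]
opening: 0.0697
clock: 9.93
tool_pos: [0.4343, -0.0909, 0.1759]
orientation: [-90.0, -0.1, 3.0]
force: [0.5, -0.1, 0.3]
opening: 0.0702
scene 0.97 [403.7, 206.2, 29.7, 30.6] (405, 205, 26, 30) [0.578 0.233 0.038] [125. 124. 125.]
scene 0.75 [436.9, 233.2, 33.7, 33.8] (438, 234, 31, 33) [0.664 0.304 0.038] [172. 147.   5.]
top 0.69 [178.4, 136.6, 22.8, 21.3] (178, 138, 26, 25) [0.66  0.304 0.038] [172. 167.   4.]
top 0.64 [206.4, 173.4, 21.7, 26.0] (205, 173, 26, 26) [0.572 0.232 0.038] [140. 142. 145.]
```

View pics/scene6.png

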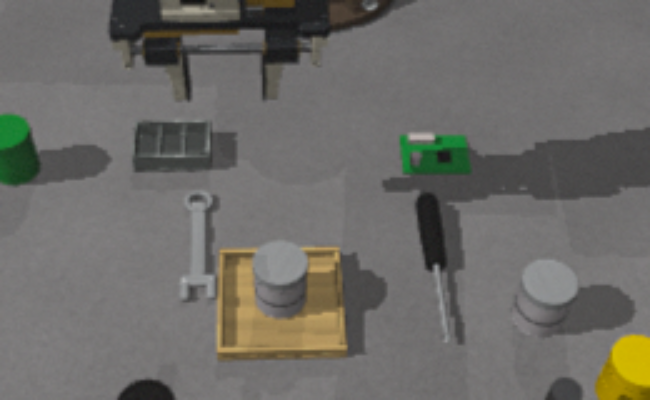

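View pics/top6.png

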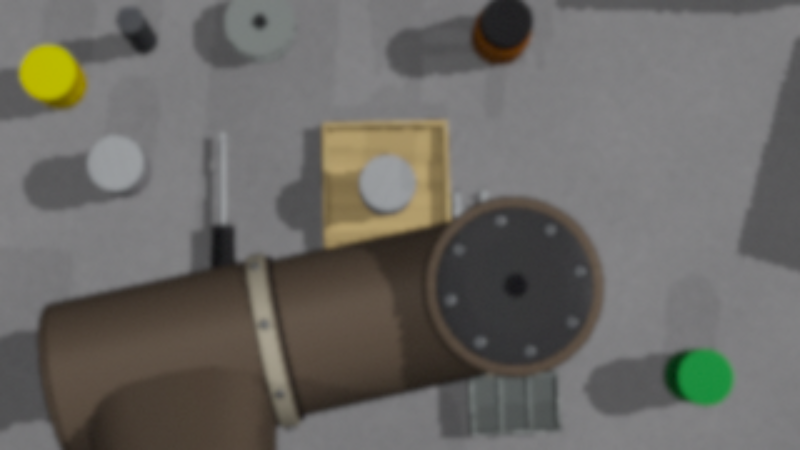

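The tin stands upright near the tray centre (lid at top crop (387,183), scene crop (280,265)). The other tin hasn't moved, and the gripper is clear. Handing in.

Run:
```python
from plant import ctrl
print(ctrl.close_job(), ctrl.get_obs()["clock"], ctrl.get_obs()["force"])
```

```text
the job is handed in; nothing more can be done
the job is handed in; nothing more can be done
```

The full tin is standing upright in the plywood tray, and I handed the job in at about 10 s on the robot's clock. No verdict is reported.

- **Which tin:** I lifted the grey tin at about (0.453, -0.257), on the robot's right. It pulled about 4.5 N, or roughly 0.45 kg, so it is the full one; an empty tin would read at most 1.4 N. I did not lift the other tin to compare, because the reading left no doubt.
- **Placing:** I lowered it until it touched the tray floor. The tool height then matched the prediction (0.0247 m), and the floor pushed back with up to 14 N. I let go with the tin resting on the floor, so it was not dropped.
- **Last checks:** The pictures show the tin upright near the tray centre. The tool let go at (0.563, -0.034), within 1 mm of my measured tray centre, whose estimates varied by about 3 mm.
- **Empty tin:** I never touched it. It is still upright, and repeat measurements put it where it was to within a few millimetres.
- **Robot:** The gripper was clear of everything, with wrist force near zero.

One reading did not match: when I gripped the tin on the bench, the tool sat about 5 mm higher than commanded, with about 7 N upward. I don't know why, and it did not affect the lift or the placing.

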